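Restock the paint caddy

TASK

Two cells of the wooden paint caddy are empty: find them and set one spare paint bottle from the white tray into each, upright and standing on the cell's floor. Set the bottles down rather than dropping them. Leave the bottles already in the caddy, the one spare left over and all the other things where they stand.

Things in the scene. Friction and masses are not known exactly. Their poses are not given: they have to be found in the camera images.
- caddy: wooden bottle caddy, fixed, left or right of the tray, 184 x 272 x 70 mm high, open on top, with 2 (along x) by 3 (along y) square cells 80 mm wide inside, 88 mm apart centre to centre; walls 8 mm, floor 6 mm. Four cells hold bottles, two (which ones varies) are empty but for a thin stain of dried paint. Origin at the centre of its underside, y along its long side
- tray: shallow white plastic tray, fixed, 250 x 310 mm, rim 16 mm high, floor 5 mm thick, on which the spare bottles, the brush pot and the gesso jar stand in any order. Origin at the centre of its underside, x along the short side
- cell0 (a point): centre of the inner floor of the caddy's cell 0 (in the caddy's frame -44, -88 mm, 6 mm up)
- cell1 (a point): centre of the inner floor of the caddy's cell 1 (in the caddy's frame -44, 0 mm, 6 mm up)
- cell2 (a point): centre of the inner floor of the caddy's cell 2 (in the caddy's frame -44, 88 mm, 6 mm up)
- cell3 (a point): centre of the inner floor of the caddy's cell 3 (in the caddy's frame 44, -88 mm, 6 mm up)
- cell4 (a point): centre of the inner floor of the caddy's cell 4 (in the caddy's frame 44, 0 mm, 6 mm up)
- cell5 (a point): centre of the inner floor of the caddy's cell 5 (in the caddy's frame 44, 88 mm, 6 mm up)
- stored0: bottle already stored in a cell of the caddy: squeeze bottle of paint in red plastic with a white cap and paper label, round, 56 mm in diameter up to 85 mm high, shoulder tapering to 97 mm, then a straight cap 38 mm in diameter from 97 to 130 mm high; about 0.3 kg. Origin at the centre of its underside, z up through the cap.
- stored1: bottle already stored in a cell of the caddy: squeeze bottle of paint in dark blue plastic with a white cap and paper label, round, 56 mm in diameter up to 85 mm high, shoulder tapering to 97 mm, then a straight cap 38 mm in diameter from 97 to 130 mm high; about 0.3 kg. Origin at the centre of its underside, z up through the cap.
- stored2: bottle already stored in a cell of the caddy: squeeze bottle of paint in yellow plastic with a white cap and paper label, round, 56 mm in diameter up to 85 mm high, shoulder tapering to 97 mm, then a straight cap 38 mm in diameter from 97 to 130 mm high; about 0.3 kg. Origin at the centre of its underside, z up through the cap.
- stored3: bottle already stored in a cell of the caddy: squeeze bottle of paint in green plastic with a white cap and paper label, round, 56 mm in diameter up to 85 mm high, shoulder tapering to 97 mm, then a straight cap 38 mm in diameter from 97 to 130 mm high; about 0.3 kg. Origin at the centre of its underside, z up through the cap.
- spare0: spare bottle standing on the tray: squeeze bottle of paint in orange plastic with a white cap and paper label, round, 56 mm in diameter up to 85 mm high, shoulder tapering to 97 mm, then a straight cap 38 mm in diameter from 97 to 130 mm high; about 0.3 kg. Origin at the centre of its underside, z up through the cap.
- spare1: spare bottle standing on the tray: squeeze bottle of paint in purple plastic with a white cap and paper label, round, 56 mm in diameter up to 85 mm high, shoulder tapering to 97 mm, then a straight cap 38 mm in diameter from 97 to 130 mm high; about 0.3 kg. Origin at the centre of its underside, z up through the cap.
- spare2: spare bottle standing on the tray: squeeze bottle of paint in teal plastic with a white cap and paper label, round, 56 mm in diameter up to 85 mm high, shoulder tapering to 97 mm, then a straight cap 38 mm in diameter from 97 to 130 mm high; about 0.3 kg. Origin at the centre of its underside, z up through the cap.
- brush_pot: bystander on the tray: steel brush pot, 60 mm in diameter, 85 mm high, brushes in it reach to 155 mm high and stay within 30 mm of its axis. Origin at the centre of its underside
- gesso_jar: bystander on the tray: low grey jar with black lid, 70 mm in diameter, 58 mm high; not a spare. Origin at the centre of its underside
- tape_roll: bystander at the back of the table: blue roll of tape lying flat, 100 mm in diameter, 25 mm high. Origin at the centre of its underside
- rinse_mug: bystander at the back: white mug, 84 mm in diameter, 95 mm high, handle at its +y. Origin at the centre of its underside
- eraser_box: bystander at the back: small cardboard box, 70 x 120 x 45 mm. Origin at the centre of its underside

How it is judged:
By the outcome, as a careful person would: the job done as asked, in the order asked, and still so for the second after the job is handed in, with the robot touching nothing.
It also fails if it takes over 67 s, if anything falls off the work surface, if the arm or the gripper's body presses on something with over 40 N, if the wrist force passes 120 N, or if a joint passes its speed limit or range.

ROBOT

A 6-joint arm with a two-finger parallel gripper is mounted at the origin on the work surface. World frame = base frame: x ahead of the robot, y to its left, z up, the work surface at z = 0. Lengths are in m, angles in rad, forces in N, time in s.
With the tool pointing down it reaches from about 0.25 to 0.725 m from the base axis. Payload 4 kg.
Tool frame: the origin (TCP) lies on the centre line of the jaws, within the pads' length; the fingertips stand 22 mm ahead of it and the grasp point (between the pads) lies 3 mm ahead of it (bot.tip_reach is the distance from the TCP to the fingertips, in m); z points along the fingers, y is the line along which they close (so a half turn about z gives the same grasp; the last joint's range is limited). The gripper opens to 85 mm and grips with 20 to 120 N. Pads are 22 mm wide; open, the fingers measure 114 mm over their backs; the gripper's body (76 mm by 85 mm) begins 54 mm behind the grasp point. The pads swing forward as they close: fully open they stand 13 mm farther back than shut.
Start: joints at [-1.113, 0.241, 0.005, 1.335, 0, 1.571], TCP at [0.221, -0.449, 0.253] pointing down, gripper open.
Joint ranges: [-2.72, 2.72], [-1.05, 1.87], [-1.09, 1.28], [-1.99, 2.15], [-1.42, 1.44], [-3.14, 3.14]. Speed limits (rad/s): [2.79, 2.79, 3.14, 3.14, 3.14, 3.14].

INTERFACE

Orientations are given as a unit quaternion [x, y, z, w].
In Python, from workcell import bot gives the robot as it stands. The module is installed in compiled form; this text tells all that it offers.
- The arm moves only by the tool apply_moves, never from a script. Its argument "commands" is a list of rows, each a list of 4 numbers: the shift along the tool's x, y, z scaled (see below), then the turn about the tool's z scaled (see below). In form: [[tx, ty, tz, roll], ...]. A call has exactly 5 rows; each row shifts and turns the commanded pose from where the row before left it, along the tool's axes as they then stand; what a row does not reach is not made up. The controller multiplies each number of a shift by 20 mm and each number of a turn by 60 degrees. A row lasts 1/12 s, in which the tool goes at most 41.7 mm and 7.16 degrees, less where a joint would pass 70% of its speed; a pose out of reach is approached as far as the arm can. A call with a number of a shift or a turn outside -1 to 1 is refused whole. A call with a gripper value outside its range is refused whole. "claw" is the closure, from 0 (fully open) to 1 (shut), set as the call begins (left out, the last holds). The fingers move at their own pace and stop on an object; the grip force is fixed at half the most. Time passes only in rows, so rows that do not move let the fingers close, or fill a call up. It gives the time, the measured TCP pose, the force, the opening and the grip force at its end, in the units of the state.
- bot.get_obs(): the state, without advancing time (a new reading comes with each control period).
- bot.camera(name): name is "side" or "top" or "wrist"; returns a dict with "image" (480x640x3 uint8, blue, green, red), "camera_matrix" (3x3 intrinsics, pixels), "R" (3x3) and "t" (3): a world point X has camera coordinates R X + t. Camera axes: x right, y down, z forward; pixel columns grow to the right and rows downward; lengths in m; the calibration is good to about 2 mm. A picture is of the moment at which its call begins. There is no depth.
- bot.job_done(): hands the job in; it is judged then, once.
The state is a dict: "clock": time; "joint_pos": joint angles; "joint_vel": joint speeds; "tau": joint torques, N m; "eef_pos": TCP position; "tool_rot": TCP orientation; "ft_force": force on the tool from outside, world axes, zero at the start; "ft_torque": the same for the moment, N m; "grip_width": finger opening in m; "grasp_force": force on a finger pad.
Only numpy, scipy, OpenCV 4.12 (cv2) and the standard library are available. Lean on these libraries where they do the work, as an engineer would, in place of code of your own. Each camera call takes 0.05 s, during which the arm holds its last target. There are 200 camera calls.

## Working session

There is one attempt and no reset: what is moved stays moved. The work goes in short steps, Python scripts to look and compute and a tool call to move; the robot and the scene stay as the last step left them, time stands still between calls to the robot, and variables do not carry over. Pictures are saved under pics/ and viewed, at most 10 in all, crops included, and the job is handed in when it is done.

Besides the shell and the picture viewer there is one more tool, called by a JSON object that holds its "api" and its "payload". apply_moves: Moves the arm, as the interface text tells. Shifts and turns lie within -1 to 1; 1 stands for 20 mm of shift or 60 degrees of turn. Its arguments: {"type":"object","properties":{"commands":{"type":"array","items":{"type":"array","items":{"type":"number","minimum":-1,"maximum":1}}},"claw":{"type":"number"}},"required":["commands"]}

```bash
mkdir -p pics; python3 - <<'E'
from workcell import bot
import cv2,numpy as np
for n in("top","side"):
    c=bot.camera(n);cv2.imwrite(f"pics/{n}0.png",c["image"]);np.savez(f"pics/{n}0.npz",**c)
    print(n,c["camera_matrix"].round(1).tolist(),c["R"].round(3).tolist(),c["t"].round(3).tolist())
o=bot.get_obs();print({k:np.round(v,3).tolist() for k,v in o.items()},bot.tip_reach)
E
```

```text
top [[455.6, 0.0, 320.5], [0.0, 455.6, 240.3], [0.0, 0.0, 1.0]] [[0.007, -1.0, -0.02], [-0.991, -0.004, -0.136], [0.136, 0.02, -0.991]] [0.001, 0.604, 0.671]
side [[507.1, 0.0, 326.7], [0.0, 507.1, 244.7], [0.0, 0.0, 1.0]] [[0.834, -0.552, -0.009], [-0.357, -0.526, -0.772], [0.421, 0.647, -0.636]] [-0.53, 0.271, 0.572]
{'clock': 0.1, 'joint_pos': [-1.113, 0.241, 0.004, 1.335, -0.0, 1.571], 'joint_vel': [0.001, 0.0, 0.002, -0.001, 0.001, 0.002], 'tau': [0.0, -37.314, 25.301, 0.011, 0.0, -0.0], 'eef_pos': [0.221, -0.448, 0.253], 'tool_rot': [0.974, 0.227, -0.0, -0.001], 'ft_force': [0.568, 0.401, -0.212], 'ft_torque': [0.044, 0.048, -0.019], 'grasp_force': 0.0, 'grip_width': 0.085} 0.022
```

View pics/top0.png

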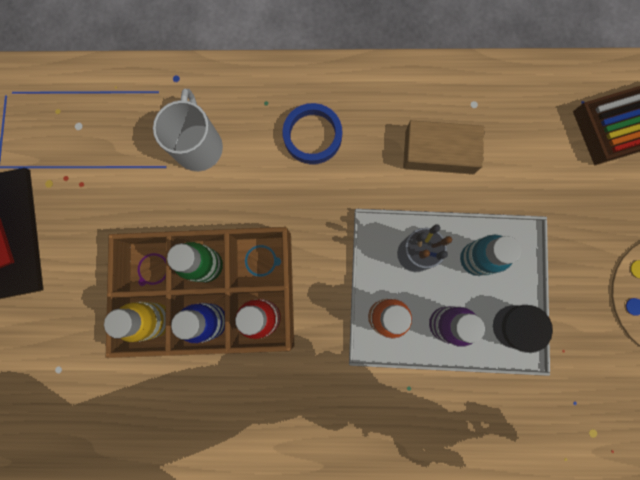

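View pics/side0.png

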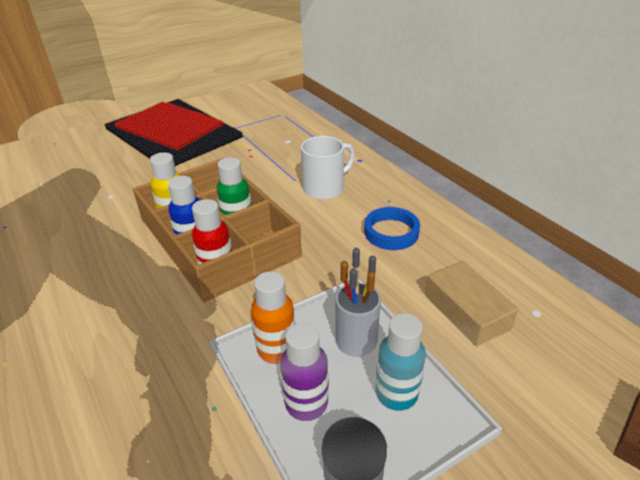

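The top view shows the caddy on the left with outer corners at about (109,236), (288,230), (291,347) and (108,356). Its two back cells at (150,268) and (262,262) are empty, with a purple and a teal stain. The spare caps are orange (397,320), purple (468,327) and teal (503,250), and the pot is at (425,250). The side view agrees. I'll put purple on the purple stain and teal on the teal stain.

```bash
cat > h.py <<'E'
import cv2,numpy as np
def ray(c,uv,z):
    K,R,t=c["camera_matrix"],c["R"],c["t"]
    C=-R.T@t; d=R.T@np.linalg.solve(K,[uv[0],uv[1],1.]); return C+d*(z-C[2])/d[2]
def proj(c,X):
    p=c["camera_matrix"]@(c["R"]@np.asarray(X)+c["t"]); return p[:2]/p[2]
def tri(a,ua,b,ub):
    P=[c["camera_matrix"]@np.c_[c["R"],c["t"]] for c in(a,b)]
    X=cv2.triangulatePoints(P[0],P[1],np.array(ua,float).reshape(2,1),np.array(ub,float).reshape(2,1)).ravel(); return X[:3]/X[3]
def circ(c,uv,w,rmin,rmax,p2=12):
    x,y=int(uv[0])-w,int(uv[1])-w
    g=cv2.cvtColor(c["image"],cv2.COLOR_BGR2GRAY)[y:y+2*w,x:x+2*w]
    g=cv2.resize(g,None,fx=4,fy=4,interpolation=cv2.INTER_CUBIC)
    r=cv2.HoughCircles(g,cv2.HOUGH_GRADIENT,1,20,param1=80,param2=p2,minRadius=int(4*rmin),maxRadius=int(4*rmax))
    return None if r is None else [(round(a/4+x,1),round(b/4+y,1),round(q/4,1)) for a,b,q in r[0][:2]]
E
python3 - <<'E'
from h import *
T=np.load("pics/top0.npz");S=np.load("pics/side0.npz")
g=lambda v:np.round(v*1000).tolist()
side={"purple":(303,337),"teal":(406,328),"orange":(270,284)}
for n,uv in {"purple":(468,327),"teal":(504,250),"orange":(397,320),"green":(183,257),"blue":(187,324),"red":(249,320),"yellow":(119,323)}.items():
    r=circ(T,uv,26,12,17)
    print(n,r,[g(ray(T,q[:2],.135)) for q in r or []],g(tri(T,r[0][:2],S,side[n])) if r and n in side else "")
# bodies: hue masks
for n,uv in {"gesso":(523,328),"pot":(425,250)}.items():
    r=circ(T,uv,45,18,32);print(n,r)
hsv=cv2.cvtColor(T["image"],cv2.COLOR_BGR2HSV)
for n,(u,v) in {"purplestain":(152,268),"tealstain":(262,262)}.items():
    w=hsv[v-24:v+24,u-24:u+24]; h=w[...,0].astype(int)
    m=(((h>125)&(h<170)) if n[0]=="p" else ((h>80)&(h<120)))&(w[...,1]>50)
    ys,xs=np.nonzero(m);print(n,m.sum(),g(ray(T,((xs.min()+xs.max())/2+u-24,(ys.min()+ys.max())/2+v-24),.006)))
# caddy outline: brown dark wood
for p in [(109,236),(288,230),(291,347),(108,356)]: print("corner",g(ray(T,p,.07)))
big=lambda x0,y0,x1,y1,f:cv2.resize(T["image"][y0:y1,x0:x1],None,fx=f,fy=f,interpolation=cv2.INTER_CUBIC)
cv2.imwrite("pics/caddy.png",big(100,220,300,365,4))
cv2.imwrite("pics/tray.png",big(345,205,560,380,3.5))
E
```

```text
purple [(np.float32(470.9), np.float32(328.4), np.float32(14.2))] [[475.0, -196.0, 135.0]] [475.0, -197.0, 133.0]
teal [(np.float32(508.1), np.float32(249.1), np.float32(14.0))] [[580.0, -249.0, 135.0]] [580.0, -250.0, 132.0]
orange [(np.float32(397.1), np.float32(319.4), np.float32(14.0))] [[486.0, -100.0, 135.0]] [486.0, -100.0, 131.0]
green [(np.float32(180.9), np.float32(257.6), np.float32(13.5))] [[567.0, 191.0, 135.0]] 
blue [(np.float32(185.6), np.float32(325.1), np.float32(14.3))] [[477.0, 181.0, 135.0]] 
red [(np.float32(249.6), np.float32(319.9), np.float32(13.7))] [[484.0, 96.0, 135.0]] 
yellow [(np.float32(118.1), np.float32(323.9), np.float32(14.0)), (np.float32(127.6), np.float32(322.1), np.float32(13.2))] [[478.0, 271.0, 135.0], [480.0, 259.0, 135.0]] 
gesso [(np.float32(528.4), np.float32(328.9), np.float32(23.6)), (np.float32(514.4), np.float32(326.1), np.float32(21.6))]
pot [(np.float32(426.9), np.float32(247.4), np.float32(18.8)), (np.float32(415.6), np.float32(249.4), np.float32(23.0))]
purplestain 193 [560.0, 282.0, 6.0]
tealstain 200 [576.0, 100.0, 6.0]
corner [605.0, 324.0, 70.0]
corner [616.0, 53.0, 70.0]
corner [443.0, 45.0, 70.0]
corner [428.0, 313.0, 70.0]
```

View pics/caddy.png

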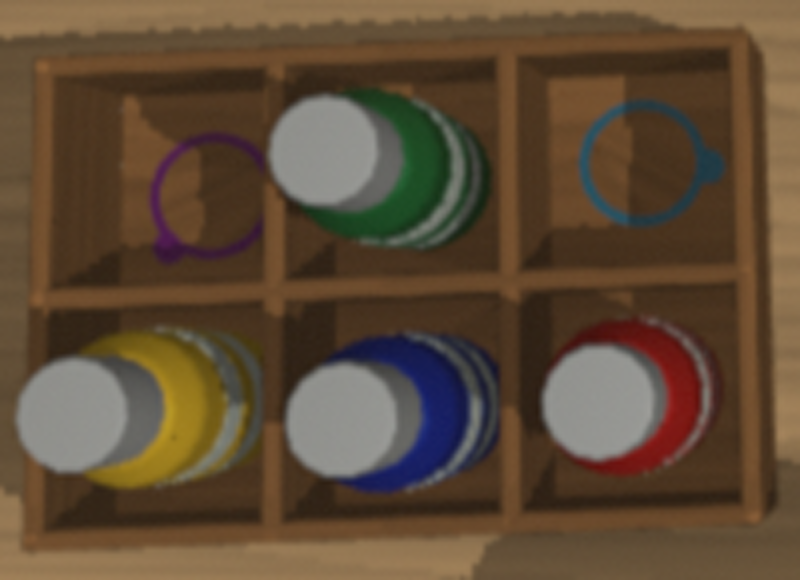

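View pics/tray.png

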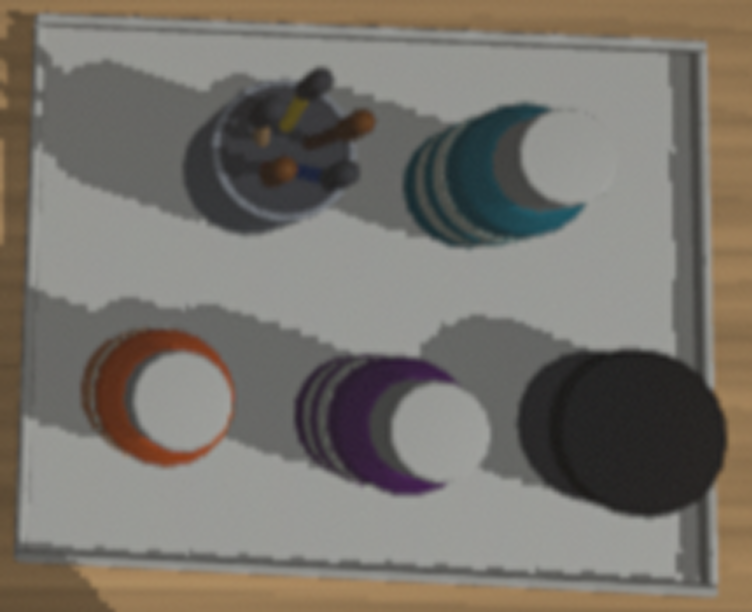

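The crops give the rim corners and wall crossings of the caddy. Its outer corners are at (109.5,235), (286,228), (288.7,350) and (105.5,356), and the divider crossings are at (168,293) and (227.5,289.5). In the tray, all three spares stand clear of their neighbours.

```bash
python3 - <<'E'
from h import *
T=np.load("pics/top0.npz")
px=[(109.5,235),(286,228),(288.7,350),(105.5,356),(168,293),(227.5,289.5)]
m=np.array([(92,136),(92,-136),(-92,-136),(-92,136),(0,44),(0,-44)])/1000.
w=np.array([ray(T,p,.07)[:2] for p in px])
a=m-m.mean(0);b=w-w.mean(0)
th=np.arctan2((a[:,0]*b[:,1]-a[:,1]*b[:,0]).sum(),(a*b).sum())
R=np.array([[np.cos(th),-np.sin(th)],[np.sin(th),np.cos(th)]])
c=w.mean(0)-R@m.mean(0)
print("yaw",np.degrees(th).round(2),"c",(c*1000).round(),"res",((m@R.T+c-w)*1000).round().tolist())
for n,q in {"L":(.044,.088),"R":(.044,-.088),"green":(.044,0),"blue":(-.044,0)}.items(): print(n,((R@q+c)*1000).round(),proj(T,[*(R@q+c),.006]).round())
E
```

```text
yaw 2.39 c [523. 186.] res [[2.0, 2.0], [2.0, -2.0], [-2.0, -3.0], [-3.0, 1.0], [1.0, 0.0], [-1.0, 1.0]]
L [563. 276.] [155. 267.]
R [571. 100.] [262. 263.]
green [567. 188.] [209. 265.]
blue [479. 184.] [209. 320.]
```

{"api": "apply_moves", "payload": {"commands": [[0,0,0,0.119],[0,0,0,0.119],[0,0,0,0.119],[0,0,0,0.08],[0,0,0,0]], "claw": 0.3}}

```text
clock: 0.52
eef_pos: [0.2208, -0.4482, 0.2528]
tool_rot: [1.0, -0.001, -0.0, -0.001]
ft_force: [-1.1, 0.2, 1.0]
grip_width: 0.0595
grasp_force: 0.0
```

{"api": "apply_moves", "payload": {"commands": [[0.847,-0.839,0,0],[0.847,-0.839,0,0],[0.847,-0.839,0,0],[0.847,-0.839,0,0],[0.847,-0.839,0,0]]}}

```text
clock: 0.93
eef_pos: [0.3061, -0.3637, 0.253]
tool_rot: [1.0, 0.001, -0.0, -0.0]
ft_force: [-0.4, -0.1, 0.4]
grip_width: 0.0597
grasp_force: 0.0
```

{"api": "apply_moves", "payload": {"commands": [[0.847,-0.839,0,0],[0.847,-0.839,0,0],[0.847,-0.839,0,0],[0.847,-0.839,0,0],[0.847,-0.839,0,0]]}}

```text
clock: 1.35
eef_pos: [0.3909, -0.2796, 0.253]
tool_rot: [1.0, 0.001, -0.0, -0.0]
ft_force: [-0.0, 0.2, 0.3]
grip_width: 0.0598
grasp_force: 0.0
```

{"api": "apply_moves", "payload": {"commands": [[0.847,-0.839,0,0],[0.847,-0.839,0,0],[0.847,-0.839,0,0],[0.847,-0.839,0,0],[0.847,-0.839,0,0]]}}

```text
clock: 1.77
eef_pos: [0.4756, -0.1957, 0.253]
tool_rot: [1.0, 0.001, -0.0, -0.0]
ft_force: [-0.0, 0.1, -0.2]
grip_width: 0.06
grasp_force: 0.0
```

```bash
python3 - <<'E'
from workcell import bot
from h import *
c=bot.camera("wrist");cv2.imwrite("pics/w1.png",c["image"])
print(proj(c,[.475,-.1965,.135]),proj(c,[.475,-.1965+.019,.135]))
E
```

```text
[317.06623595 235.90449653] [284.55127475 235.80268689]
```

View pics/w1.png

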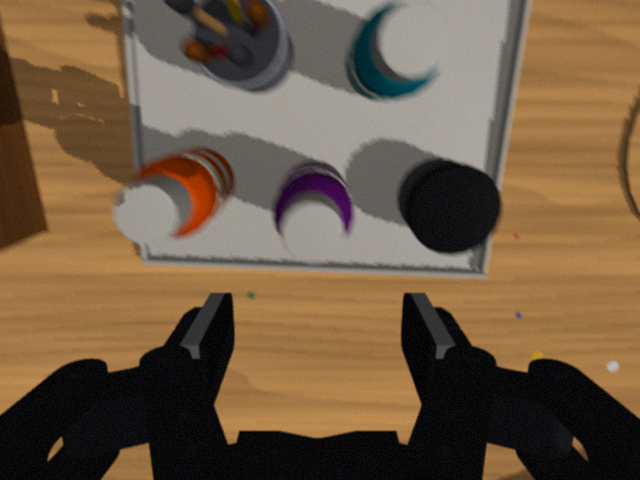

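The wrist view shows the purple cap centred at about (313,230). The prediction was (317,236), so they agree within about 4 mm, and the fingers straddle the cap. I'll descend and grip it.

{"api": "apply_moves", "payload": {"commands": [[0.05,0,0.7,0],[0,0,0.7,0],[0,0,0.7,0],[0,0,0.7,0],[0,0,0.7,0]]}}

```text
clock: 2.23
eef_pos: [0.4758, -0.1967, 0.1824]
tool_rot: [1.0, 0.001, -0.0, -0.0]
ft_force: [-0.9, -0.6, -0.3]
grip_width: 0.06
grasp_force: 0.0
```

{"api": "apply_moves", "payload": {"commands": [[0,0,0.6,0],[0,0,0.6,0],[0,0,0.6,0],[0,0,0.5,0],[0,0,0.25,0]]}}

```text
clock: 2.65
eef_pos: [0.4751, -0.1965, 0.1307]
tool_rot: [1.0, 0.001, -0.001, -0.001]
ft_force: [0.1, -0.5, 0.2]
grip_width: 0.0598
grasp_force: 0.0
```

{"api": "apply_moves", "payload": {"commands": [[0,0,0,0],[0,0,0,0],[0,0,0,0],[0,0,0,0],[0,0,0,0]], "claw": 1}}

```text
clock: 3.07
eef_pos: [0.4761, -0.1968, 0.1326]
tool_rot: [1.0, 0.0, 0.0, 0.0]
ft_force: [0.0, -0.9, -1.9]
grip_width: 0.0361
grasp_force: 60.0
```

{"api": "apply_moves", "payload": {"commands": [[0,0,0,0],[0,0,0,0],[0,0,0,0],[0,0,0,0],[0,0,0,0]]}}

```text
clock: 3.48
eef_pos: [0.4762, -0.1968, 0.1325]
tool_rot: [1.0, 0.0, 0.0, 0.0]
ft_force: [-0.6, -0.2, -0.7]
grip_width: 0.0361
grasp_force: 60.2
```

{"api": "apply_moves", "payload": {"commands": [[0,0,-0.4,0],[0,0,-0.8,0],[0,0,-0.9,0],[0,0,-0.9,0],[0,0,-0.9,0]]}}

```text
clock: 3.9
eef_pos: [0.4758, -0.1967, 0.2114]
tool_rot: [1.0, 0.0, -0.0, -0.0]
ft_force: [0.3, -0.7, -3.4]
grip_width: 0.036
grasp_force: 60.3
```

{"api": "apply_moves", "payload": {"commands": [[0,0,-0.9,0],[0,0,-0.9,0],[0,0,-0.9,0],[0,0,-0.9,0],[0,0,-0.6,0]]}}

```text
clock: 4.32
eef_pos: [0.4763, -0.1969, 0.2967]
tool_rot: [1.0, 0.0, 0.001, 0.0]
ft_force: [0.8, -0.6, -3.0]
grip_width: 0.0362
grasp_force: 60.4
```

{"api": "apply_moves", "payload": {"commands": [[0.145,-0.4,0,0],[0.145,-0.8,0,0],[0.145,-0.8,0,0],[0.145,-0.8,0,0],[0.145,-0.8,0,0]]}}

```text
clock: 4.73
eef_pos: [0.4902, -0.1234, 0.2934]
tool_rot: [1.0, 0.0, -0.001, -0.0]
ft_force: [0.5, 0.1, -2.4]
grip_width: 0.0362
grasp_force: 60.4
```

{"api": "apply_moves", "payload": {"commands": [[0.145,-0.8,0,0],[0.145,-0.8,0,0],[0.145,-0.8,0,0],[0.145,-0.8,0,0],[0.145,-0.8,0,0]]}}

```text
clock: 5.15
eef_pos: [0.5046, -0.0433, 0.2934]
tool_rot: [1.0, 0.0, -0.001, -0.0]
ft_force: [0.3, 0.1, -2.8]
grip_width: 0.0359
grasp_force: 60.4
```

{"api": "apply_moves", "payload": {"commands": [[0.145,-0.8,0,0],[0.145,-0.8,0,0],[0.145,-0.8,0,0],[0.145,-0.8,0,0],[0.145,-0.8,0,0]]}}

```text
clock: 5.57
eef_pos: [0.5193, 0.0183, 0.2938]
tool_rot: [1.0, 0.014, -0.001, -0.007]
ft_force: [-0.2, 0.3, -2.5]
grip_width: 0.0361
grasp_force: 60.4
```

{"api": "apply_moves", "payload": {"commands": [[0.145,-0.8,0,0],[0.145,-0.8,0,0],[0.145,-0.8,0,0],[0.145,-0.8,0,0],[0.145,-0.8,0,0]]}}

```text
clock: 5.98
eef_pos: [0.5328, 0.0582, 0.2966]
tool_rot: [0.999, 0.043, -0.001, -0.023]
ft_force: [-0.4, -0.1, -2.3]
grip_width: 0.0364
grasp_force: 60.5
```

{"api": "apply_moves", "payload": {"commands": [[0.145,-0.8,0,0],[0.145,-0.8,0,0],[0.145,-0.8,0,0],[0.145,-0.8,0,0],[0.145,-0.8,0,0]]}}

```text
clock: 6.4
eef_pos: [0.5431, 0.1008, 0.3014]
tool_rot: [0.997, 0.072, -0.003, -0.038]
ft_force: [0.1, 0.4, -2.2]
grip_width: 0.0365
grasp_force: 60.4
```

{"api": "apply_moves", "payload": {"commands": [[0.145,-0.8,0,0],[0.145,-0.8,0,0],[0.145,-0.8,0,0],[0.145,-0.8,0,0],[0.145,-0.7,0,0]]}}

```text
clock: 6.82
eef_pos: [0.551, 0.1434, 0.3083]
tool_rot: [0.993, 0.101, -0.006, -0.053]
ft_force: [-0.0, 0.8, -2.8]
grip_width: 0.0358
grasp_force: 60.4
```

The yaw of 0 ran joint 6 into its limit. I'll read the joints to confirm.

```bash
python3 - <<'E'
from workcell import bot
o=bot.get_obs();print(o["joint_pos"].round(3) if hasattr(o["joint_pos"],"round") else o["joint_pos"],o["eef_pos"],o["tool_rot"])
E
```

```text
[0.202 0.368 0.318 1.522 0.106 3.141] [0.55098804 0.14337219 0.30827796] [ 0.99344643  0.10115747 -0.00564902 -0.05290988]
```

{"api": "apply_moves", "payload": {"commands": [[0,0,0,-0.1],[0,0,0,-0.1],[0,0,0,-0.1],[0,0,0,-0.1],[0,0,0,-0.1]]}}

```text
clock: 7.23
eef_pos: [0.551, 0.1429, 0.3082]
tool_rot: [0.933, 0.357, 0.008, -0.052]
ft_force: [-0.2, 1.1, -1.7]
grip_width: 0.0361
grasp_force: 60.5
```

Confirmed: joint 6 sits at its 3.14 limit, which bent the pose by about 6° of tilt sideways along joint 5. A roll doesn't change that tilt. I'll wind joint 6 back to its opposite limit at this safe height, where the same effect works in the other direction and can take the tilt out.

{"api": "apply_moves", "payload": {"commands": [[0,0,0,-0.119],[0,0,0,-0.119],[0,0,0,-0.119],[0,0,0,-0.119],[0,0,0,-0.119]]}}

```text
clock: 7.65
eef_pos: [0.551, 0.1428, 0.3082]
tool_rot: [0.778, 0.626, 0.024, -0.047]
ft_force: [-0.4, -0.3, -2.7]
grip_width: 0.0363
grasp_force: 60.4
```

{"api": "apply_moves", "payload": {"commands": [[0,0,0,-0.119],[0,0,0,-0.119],[0,0,0,-0.119],[0,0,0,-0.119],[0,0,0,-0.119]]}}

```text
clock: 8.07
eef_pos: [0.5509, 0.1428, 0.3082]
tool_rot: [0.549, 0.834, 0.037, -0.038]
ft_force: [0.3, 0.8, -3.5]
grip_width: 0.0356
grasp_force: 60.4
```

{"api": "apply_moves", "payload": {"commands": [[0,0,0,-0.119],[0,0,0,-0.119],[0,0,0,-0.119],[0,0,0,-0.119],[0,0,0,-0.119]]}}

```text
clock: 8.48
eef_pos: [0.5509, 0.1428, 0.3082]
tool_rot: [0.267, 0.962, 0.047, -0.024]
ft_force: [0.0, -0.2, -1.8]
grip_width: 0.0364
grasp_force: 60.4
```

{"api": "apply_moves", "payload": {"commands": [[0,0,0,-0.119],[0,0,0,-0.119],[0,0,0,-0.119],[0,0,0,-0.119],[0,0,0,-0.119]]}}

```text
clock: 8.9
eef_pos: [0.5509, 0.1428, 0.3082]
tool_rot: [-0.041, 0.998, 0.052, -0.009]
ft_force: [0.6, -0.2, -2.2]
grip_width: 0.036
grasp_force: 60.4
```

{"api": "apply_moves", "payload": {"commands": [[0,0,0,-0.119],[0,0,0,-0.119],[0,0,0,-0.119],[0,0,0,-0.119],[0,0,0,-0.119]]}}

```text
clock: 9.32
eef_pos: [0.5509, 0.1428, 0.3082]
tool_rot: [-0.345, 0.937, 0.052, 0.008]
ft_force: [-0.1, -0.6, -2.3]
grip_width: 0.0365
grasp_force: 60.4
```

{"api": "apply_moves", "payload": {"commands": [[0,0,0,-0.119],[0,0,0,-0.119],[0,0,0,-0.119],[0,0,0,-0.119],[0,0,0,-0.119]]}}

```text
clock: 9.73
eef_pos: [0.5509, 0.1428, 0.3082]
tool_rot: [-0.616, 0.786, 0.048, 0.023]
ft_force: [0.7, -0.3, -3.1]
grip_width: 0.0359
grasp_force: 60.4
```

{"api": "apply_moves", "payload": {"commands": [[0,0,0,-0.119],[0,0,0,-0.119],[0,0,0,-0.119],[0,0,0,-0.119],[0,0,0,-0.119]]}}

```text
clock: 10.15
eef_pos: [0.5509, 0.1428, 0.3082]
tool_rot: [0.827, -0.56, -0.038, -0.037]
ft_force: [-0.3, -0.3, -2.3]
grip_width: 0.0362
grasp_force: 60.4
```

{"api": "apply_moves", "payload": {"commands": [[0,0,0,-0.119],[0,0,0,-0.119],[0,0,0,-0.119],[0,0,0,-0.119],[0,0,0,-0.119]]}}

```text
clock: 10.57
eef_pos: [0.551, 0.1428, 0.3082]
tool_rot: [0.959, -0.279, -0.025, -0.047]
ft_force: [-0.2, 0.0, -2.0]
grip_width: 0.0361
grasp_force: 60.4
```

{"api": "apply_moves", "payload": {"commands": [[0,0,0,-0.119],[0,0,0,-0.119],[0,0,0,-0.119],[0,0,0,-0.119],[0,0,0,-0.119]]}}

```text
clock: 10.98
eef_pos: [0.551, 0.1428, 0.3082]
tool_rot: [0.998, 0.028, -0.009, -0.052]
ft_force: [-0.4, -0.6, -1.4]
grip_width: 0.0361
grasp_force: 60.4
```

```bash
cat > st.py <<'E'
from workcell import bot
import numpy as np
from scipy.spatial.transform import Rotation as Ro
o=bot.get_obs();R=Ro.from_quat(o["tool_rot"]).as_matrix()
print("t",o["clock"],"q",np.round(o["joint_pos"],3),"p",np.round(o["eef_pos"],4),"yaw",np.degrees(np.arctan2(R[1,0],R[0,0])).round(1),"z tilt deg xy",np.degrees(R[:2,2]).round(2),"grip",round(float(o["grip_width"]),4))
E
python3 st.py
```

```text
t 10.9833 q [ 0.201  0.368  0.318  1.522  0.106 -2.997] p [0.551  0.1428 0.3082] yaw 3.3 z tilt deg xy [-1.25  5.93] grip 0.0361
```

{"api": "apply_moves", "payload": {"commands": [[0,0,0,-0.1],[0,0,0,-0.1],[0,0,0,-0.1],[0,0,0,-0.1],[0,0,0,-0.1]]}}

```text
clock: 11.4
eef_pos: [0.5179, 0.2378, 0.3082]
tool_rot: [0.978, 0.207, 0.011, -0.014]
ft_force: [-0.5, -0.6, -2.7]
grip_width: 0.0359
grasp_force: 60.6
```

```bash
python3 st.py
```

```text
t 11.4 q [ 0.419  0.348  0.293  1.489  0.024 -3.141] p [0.5179 0.2378 0.3082] yaw 23.9 z tilt deg xy [0.85 1.86] grip 0.0359
```

{"api": "apply_moves", "payload": {"commands": [[0,0,0,0.119],[0,0,0,0.119],[0,0,0,0.119],[0,0,0,0.119],[0,0,0,0.119]]}}

```text
clock: 11.82
eef_pos: [0.5176, 0.2374, 0.3082]
tool_rot: [0.994, -0.106, 0.005, -0.017]
ft_force: [-0.4, -0.2, -2.3]
grip_width: 0.0358
grasp_force: 60.9
```

{"api": "apply_moves", "payload": {"commands": [[0,0,0,0.119],[0,0,0,0.119],[0,0,0,0.119],[0,0,0,0.119],[0,0,0,0.119]]}}

```text
clock: 12.23
eef_pos: [0.5178, 0.2372, 0.3082]
tool_rot: [0.914, -0.406, -0.0, -0.018]
ft_force: [0.6, 0.6, -2.4]
grip_width: 0.036
grasp_force: 60.9
```

{"api": "apply_moves", "payload": {"commands": [[0,0,0,0.119],[0,0,0,0.119],[0,0,0,0.119],[0,0,0,0.119],[0,0,0,0.119]]}}

```text
clock: 12.65
eef_pos: [0.5178, 0.2371, 0.3082]
tool_rot: [0.745, -0.666, -0.006, -0.017]
ft_force: [-0.1, 0.1, -2.1]
grip_width: 0.0362
grasp_force: 60.9
```

```bash
cat >> st.py <<'E'
def go(tcp): # tool-axis shift in row units (20 mm)
    d=R.T@(np.array(tcp)-o["eef_pos"]); print("tool shift /20mm",(d/.02).round(2))
E
python3 - <<'E'
from st import *
z=R[:,2]
go(np.array([.563,.277,.155])-.1275*z); go(np.array([.563,.277,.006])-.1275*z)
E
```

```text
t 12.65 q [ 0.417  0.348  0.293  1.49   0.025 -1.265] p [0.5178 0.2371 0.3082] yaw -83.6 z tilt deg xy [0.79 1.89] grip 0.0362
tool shift /20mm [-1.49 -2.34  1.38]
tool shift /20mm [-1.25 -2.21  8.82]
```

Next I'll move over the cell, staying high, then measure again with the top camera.

{"api": "apply_moves", "payload": {"commands": [[-0.25,-0.44,0,0],[-0.25,-0.44,0,0],[-0.25,-0.44,0,0],[-0.25,-0.44,0,0],[-0.25,-0.44,0,0]]}}

```text
clock: 13.07
eef_pos: [0.5588, 0.2674, 0.3097]
tool_rot: [0.748, -0.664, -0.006, -0.017]
ft_force: [0.4, -0.4, -2.4]
grip_width: 0.0363
grasp_force: 60.9
```

```bash
python3 - <<'E'
from st import *
from h import *
z=R[:,2]
go(np.array([.563,.277,.006])-.1275*z)
c=bot.camera("side"); 
X=o["eef_pos"]+.1275*z; print("base",X.round(4),proj(c,X).round())
im=c["image"].copy(); cv2.circle(im,tuple(int(v) for v in proj(c,X)),3,(0,0,255),-1)
for q in [(.563,.277,.07),(.563,.277,.006)]: cv2.circle(im,tuple(int(v) for v in proj(c,q)),3,(0,255,0),-1)
cv2.imwrite("pics/s2.png",im)
E
```

```text
t 13.0667 q [ 0.435  0.458  0.461  1.548  0.024 -1.253] p [0.5588 0.2674 0.3097] yaw -83.2 z tilt deg xy [0.78 1.89] grip 0.0363
tool shift /20mm [0.02 0.   8.82]
base [0.5606 0.2716 0.1823] [202. 120.]
```

View pics/s2.png

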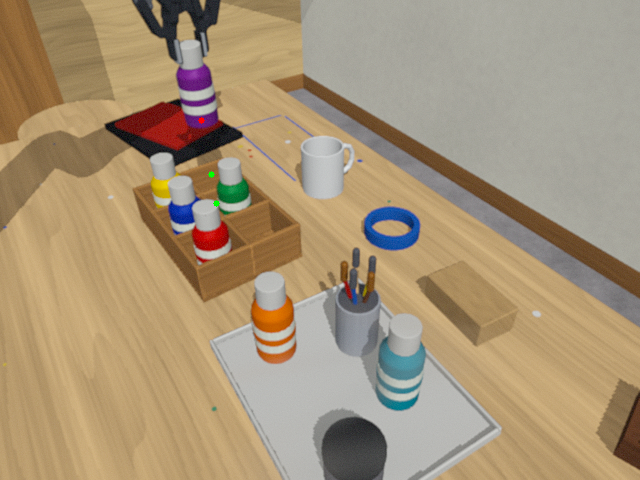

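The side view shows the purple bottle held by its cap, with its base at (202,120) as computed. The open cell lies below it at (211,174). Lowering now.

{"api": "apply_moves", "payload": {"commands": [[0,0,0.7,0],[0,0,0.8,0],[0,0,0.8,0],[0,0,0.8,0],[0,0,0.8,0]]}}

```text
clock: 13.53
eef_pos: [0.5594, 0.2694, 0.231]
tool_rot: [0.747, -0.664, -0.006, -0.017]
ft_force: [0.2, 0.1, -2.0]
grip_width: 0.0357
grasp_force: 61.1
```

{"api": "apply_moves", "payload": {"commands": [[0,0,0.8,0],[0,0,0.8,0],[0,0,0.8,0],[0,0,0.6,0],[0,0,0.6,0]]}}

```text
clock: 13.95
eef_pos: [0.5601, 0.2717, 0.1588]
tool_rot: [0.747, -0.664, -0.006, -0.016]
ft_force: [0.1, -0.2, -2.3]
grip_width: 0.036
grasp_force: 61.0
```

```bash
python3 - <<'E'
from st import *
go(np.array([.563,.277,.006])-.1275*R[:,2]);print(o["ft_force"])
E
```

```text
t 13.95 q [ 0.441  0.515  0.16   1.19   0.024 -1.248] p [0.5601 0.2717 0.1588] yaw -83.2 z tilt deg xy [0.73 1.86] grip 0.036
tool shift /20mm [-0.01 -0.05  1.27]
[ 0.13587149 -0.24584092 -2.26419298]
```

{"api": "apply_moves", "payload": {"commands": [[0,-0.05,0.4,0],[0,0,0.3,0],[0,0,0.2,0],[0,0,0.15,0],[0,0,0.1,0]]}}

```text
clock: 14.37
eef_pos: [0.5622, 0.2726, 0.137]
tool_rot: [0.747, -0.664, -0.006, -0.017]
ft_force: [-0.9, -0.1, -2.6]
grip_width: 0.0362
grasp_force: 61.0
```

{"api": "apply_moves", "payload": {"commands": [[0,0,0.05,0],[0,0,0.03,0],[0,0,0.02,0],[0,0,0,0],[0,0,0,0]]}}

```text
clock: 14.78
eef_pos: [0.5622, 0.2726, 0.1351]
tool_rot: [0.747, -0.664, -0.006, -0.017]
ft_force: [-0.6, -0.1, -2.0]
grip_width: 0.0358
grasp_force: 61.0
```

{"api": "apply_moves", "payload": {"commands": [[0,0,0.04,0],[0,0,0.03,0],[0,0,0,0],[0,0,0,0],[0,0,0,0]]}}

```text
clock: 15.2
eef_pos: [0.5623, 0.2728, 0.134]
tool_rot: [0.747, -0.664, -0.005, -0.017]
ft_force: [-0.6, 0.5, 2.3]
grip_width: 0.036
grasp_force: 61.3
```

{"api": "apply_moves", "payload": {"commands": [[0,0,0.03,0],[0,0,0,0],[0,0,0,0],[0,0,0,0],[0,0,0,0]]}}

```text
clock: 15.62
eef_pos: [0.5624, 0.273, 0.134]
tool_rot: [0.747, -0.664, -0.005, -0.018]
ft_force: [-1.5, -1.1, 4.3]
grip_width: 0.0362
grasp_force: 61.6
```

Contact is made with light pressure, so I'll open to about 60 mm and rise.

{"api": "apply_moves", "payload": {"commands": [[0,0,0,0],[0,0,0,0],[0,0,0,0],[0,0,0,0],[0,0,0,0]], "claw": 0.3}}

```text
clock: 16.03
eef_pos: [0.5619, 0.2724, 0.1325]
tool_rot: [0.747, -0.664, -0.006, -0.017]
ft_force: [0.5, 0.1, 0.3]
grip_width: 0.0597
grasp_force: 0.0
```

{"api": "apply_moves", "payload": {"commands": [[0,0,-0.3,0],[0,0,-0.6,0],[0,0,-0.8,0],[0,0,-0.8,0],[0,0,-0.8,0]]}}

```text
clock: 16.45
eef_pos: [0.5611, 0.2703, 0.1998]
tool_rot: [0.747, -0.664, -0.006, -0.017]
ft_force: [0.5, 1.0, -0.8]
grip_width: 0.06
grasp_force: 0.0
```

{"api": "apply_moves", "payload": {"commands": [[0,0,-0.8,0],[0,0,-0.8,0],[0,0,-0.5,0],[0,0,0,0],[0,0,0,0]]}}

```text
clock: 16.87
eef_pos: [0.5608, 0.2691, 0.2413]
tool_rot: [0.747, -0.664, -0.005, -0.017]
ft_force: [-0.2, -0.6, 0.1]
grip_width: 0.0597
grasp_force: 0.0
```

```bash
python3 - <<'E'
from st import *
from h import *
go([.5805,-.249,.245])
c=bot.camera("side");cv2.imwrite("pics/s3.png",c["image"])
T=bot.camera("top");np.savez("pics/top3.npz",**T);cv2.imwrite("pics/top3.png",T["image"])
E
```

```text
t 16.8667 q [ 0.437  0.471  0.306  1.378  0.024 -1.251] p [0.5608 0.2691 0.2413] yaw -83.2 z tilt deg xy [0.87 1.91] grip 0.0597
tool shift /20mm [25.82  2.05 -1.03]
```

View pics/s3.png

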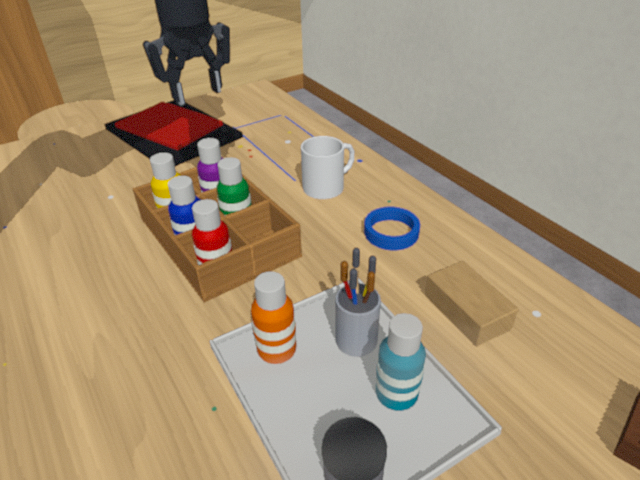

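The purple bottle stands upright in its cell with its cap at (209,150), level with its neighbours. Next is the teal one.

{"api": "apply_moves", "payload": {"commands": [[0.5,0.068,-0.035,0],[0.87,0.068,-0.035,0],[0.87,0.068,-0.035,0],[0.87,0.068,-0.035,0],[0.87,0.068,-0.035,0]]}}

```text
clock: 17.38
eef_pos: [0.5624, 0.1876, 0.2405]
tool_rot: [0.747, -0.664, -0.006, -0.016]
ft_force: [-0.0, 0.0, 0.4]
grip_width: 0.0597
grasp_force: 0.0
```

{"api": "apply_moves", "payload": {"commands": [[0.87,0.068,-0.035,0],[0.87,0.068,-0.035,0],[0.87,0.068,-0.035,0],[0.87,0.068,-0.035,0],[0.87,0.068,-0.035,0]]}}

```text
clock: 17.8
eef_pos: [0.5657, 0.1002, 0.2413]
tool_rot: [0.747, -0.664, -0.006, -0.016]
ft_force: [-0.1, -0.5, 1.0]
grip_width: 0.0601
grasp_force: 0.0
```

{"api": "apply_moves", "payload": {"commands": [[0.87,0.068,-0.035,0],[0.87,0.068,-0.035,0],[0.87,0.068,-0.035,0],[0.87,0.068,-0.035,0],[0.87,0.068,-0.035,0]]}}

```text
clock: 18.22
eef_pos: [0.5691, 0.013, 0.242]
tool_rot: [0.747, -0.664, -0.006, -0.016]
ft_force: [0.1, -0.3, -0.5]
grip_width: 0.0599
grasp_force: 0.0
```

{"api": "apply_moves", "payload": {"commands": [[0.87,0.068,-0.035,0],[0.87,0.068,-0.035,0],[0.87,0.068,-0.035,0],[0.87,0.068,-0.035,0],[0.87,0.068,-0.035,0]]}}

```text
clock: 18.63
eef_pos: [0.5724, -0.0741, 0.2427]
tool_rot: [0.747, -0.664, -0.006, -0.016]
ft_force: [-0.8, -0.4, 0.0]
grip_width: 0.0596
grasp_force: 0.0
```

{"api": "apply_moves", "payload": {"commands": [[0.87,0.068,-0.035,0],[0.87,0.068,-0.035,0],[0.87,0.068,-0.035,0],[0.87,0.068,-0.035,0],[0.87,0.068,-0.035,0]]}}

```text
clock: 19.05
eef_pos: [0.5758, -0.1613, 0.2433]
tool_rot: [0.747, -0.664, -0.007, -0.016]
ft_force: [-0.1, 0.0, -0.6]
grip_width: 0.0601
grasp_force: 0.0
```

{"api": "apply_moves", "payload": {"commands": [[0.87,0.068,-0.035,0],[0.87,0.068,-0.035,0],[0.87,0.068,-0.035,0],[0.87,0.068,-0.035,0],[0.87,0.068,-0.035,0]]}}

```text
clock: 19.47
eef_pos: [0.5792, -0.2484, 0.2439]
tool_rot: [0.747, -0.664, -0.007, -0.016]
ft_force: [0.7, -0.2, 0.5]
grip_width: 0.0596
grasp_force: 0.0
```

```bash
python3 - <<'E'
from st import *
from h import *
go([.5805,-.249,.1325])
T=np.load("pics/top3.npz");r=circ(T,(508,249),26,12,17);print(r,[ray(T,q[:2],.135).round(4) for q in r or []])
c=bot.camera("wrist");p=proj(c,[.5805,-.249,.135]);print("pred",p)
r=circ(c,p,60,24,40,20);print(r,[ray(c,q[:2],.135).round(4) for q in r or []])
E
```

```text
t 19.4667 q [-0.421  0.513  0.381  1.441  0.035 -2.109] p [ 0.5792 -0.2484  0.2439] yaw -83.3 z tilt deg xy [0.67 1.91] grip 0.0596
tool shift /20mm [0.21 0.02 5.57]
[(np.float32(506.6), np.float32(249.4), np.float32(13.2))] [array([ 0.5799, -0.2474,  0.135 ])]
pred [317.51473869 234.39602303]
None []
```

{"api": "apply_moves", "payload": {"commands": [[0.04,0,0.7,0],[0.04,0,0.7,0],[0.04,0,0.7,0],[0.04,0,0.7,0],[0,0,0.7,0]]}}

```text
clock: 19.93
eef_pos: [0.5805, -0.2483, 0.1734]
tool_rot: [0.747, -0.664, -0.007, -0.016]
ft_force: [-0.2, -0.5, 0.1]
grip_width: 0.0596
grasp_force: 0.0
```

{"api": "apply_moves", "payload": {"commands": [[0,0,0.6,0],[0,0,0.5,0],[0,0,0.5,0],[0,0,0.3,0],[0,0,0.17,0]]}}

```text
clock: 20.35
eef_pos: [0.5815, -0.2466, 0.1324]
tool_rot: [0.747, -0.664, -0.006, -0.017]
ft_force: [1.0, -0.3, -0.2]
grip_width: 0.0599
grasp_force: 0.0
```

{"api": "apply_moves", "payload": {"commands": [[0,0,0,0],[0,0,0,0],[0,0,0,0],[0,0,0,0],[0,0,0,0]], "claw": 1}}

```text
clock: 20.77
eef_pos: [0.5824, -0.2468, 0.1342]
tool_rot: [0.747, -0.664, -0.005, -0.017]
ft_force: [-0.6, -0.8, -0.3]
grip_width: 0.036
grasp_force: 60.1
```

{"api": "apply_moves", "payload": {"commands": [[0,0,0,0],[0,0,0,0],[0,0,0,0],[0,0,0,0],[0,0,0,0]]}}

```text
clock: 21.18
eef_pos: [0.5824, -0.2469, 0.1342]
tool_rot: [0.747, -0.664, -0.005, -0.017]
ft_force: [-1.3, 0.4, 1.9]
grip_width: 0.0361
grasp_force: 60.3
```

```bash
python3 - <<'E'
from st import *
go(o["eef_pos"]+np.array([0,0,.185]))
E
```

```text
t 21.1833 q [-0.417  0.57   0.187  1.187  0.036 -2.105] p [ 0.5824 -0.2469  0.1342] yaw -83.2 z tilt deg xy [0.84 1.85] grip 0.0361
tool shift /20mm [-0.28 -0.17 -9.24]
```

{"api": "apply_moves", "payload": {"commands": [[-0.03,-0.02,-0.4,0],[-0.03,-0.02,-0.85,0],[-0.03,-0.02,-0.95,0],[-0.03,-0.02,-0.95,0],[-0.03,-0.02,-0.95,0]]}}

```text
clock: 21.6
eef_pos: [0.5823, -0.2459, 0.2162]
tool_rot: [0.747, -0.664, -0.006, -0.017]
ft_force: [0.5, 0.7, -2.5]
grip_width: 0.036
grasp_force: 60.3
```

{"api": "apply_moves", "payload": {"commands": [[-0.03,-0.02,-0.95,0],[-0.03,-0.02,-0.95,0],[-0.03,-0.02,-0.95,0],[-0.03,-0.01,-0.95,0],[0,0,-0.85,0]]}}

```text
clock: 22.02
eef_pos: [0.5823, -0.2464, 0.31]
tool_rot: [0.747, -0.664, -0.006, -0.017]
ft_force: [1.4, -0.3, -2.8]
grip_width: 0.0361
grasp_force: 60.3
```

```bash
python3 - <<'E'
from st import *
print(o["ft_force"]);go([.570,.100,.310])
E
```

```text
t 22.0167 q [-0.416  0.512  0.547  1.607  0.036 -2.105] p [ 0.5823 -0.2464  0.31  ] yaw -83.2 z tilt deg xy [0.79 1.89] grip 0.0361
[ 1.36464298 -0.30961911 -2.77973028]
tool shift /20mm [-17.26  -1.42   0.56]
```

{"api": "apply_moves", "payload": {"commands": [[-0.6,-0.08,0.025,0],[-0.85,-0.08,0.025,0],[-0.9,-0.08,0.025,0],[-0.9,-0.08,0.025,0],[-0.9,-0.08,0.025,0]]}}

```text
clock: 22.43
eef_pos: [0.58, -0.1614, 0.3075]
tool_rot: [0.747, -0.664, -0.007, -0.017]
ft_force: [0.2, 0.1, -3.1]
grip_width: 0.0362
grasp_force: 60.3
```

{"api": "apply_moves", "payload": {"commands": [[-0.9,-0.08,0.025,0],[-0.9,-0.08,0.025,0],[-0.9,-0.08,0.025,0],[-0.9,-0.08,0.025,0],[-0.9,-0.08,0.025,0]]}}

```text
clock: 22.85
eef_pos: [0.5772, -0.0709, 0.308]
tool_rot: [0.748, -0.664, -0.007, -0.016]
ft_force: [-0.5, -0.4, -2.6]
grip_width: 0.036
grasp_force: 60.3
```

{"api": "apply_moves", "payload": {"commands": [[-0.9,-0.08,0.025,0],[-0.9,-0.08,0.025,0],[-0.9,-0.08,0.025,0],[-0.9,-0.08,0.025,0],[-0.9,-0.08,0.025,0]]}}

```text
clock: 23.27
eef_pos: [0.5744, 0.0193, 0.3084]
tool_rot: [0.748, -0.664, -0.007, -0.016]
ft_force: [-1.0, 0.2, -2.6]
grip_width: 0.0361
grasp_force: 60.3
```

{"api": "apply_moves", "payload": {"commands": [[-0.9,-0.08,0.025,0],[-0.9,-0.08,0.025,0],[-0.9,-0.08,0.025,0],[-0.8,-0.08,0.025,0],[-0.6,-0.08,0.025,0]]}}

```text
clock: 23.68
eef_pos: [0.5726, 0.1021, 0.3087]
tool_rot: [0.748, -0.664, -0.007, -0.016]
ft_force: [0.2, 0.0, -2.5]
grip_width: 0.0362
grasp_force: 60.3
```

```bash
python3 - <<'E'
from st import *
print(o["ft_force"]);go([.574,.1015,.1355])
E
```

```text
t 23.6833 q [ 0.161  0.382  0.343  1.516  0.031 -1.528] p [0.5726 0.1021 0.3087] yaw -83.1 z tilt deg xy [0.65 1.9 ] grip 0.0362
[ 0.21009022  0.01694707 -2.51300533]
tool shift /20mm [0.31 0.06 8.65]
```

{"api": "apply_moves", "payload": {"commands": [[0.06,0.01,0.7,0],[0.06,0.01,0.8,0],[0.06,0.01,0.8,0],[0.06,0.01,0.8,0],[0.06,0.01,0.8,0]]}}

```text
clock: 24.1
eef_pos: [0.5737, 0.0968, 0.2302]
tool_rot: [0.747, -0.664, -0.006, -0.016]
ft_force: [0.7, -0.3, -2.8]
grip_width: 0.036
grasp_force: 60.3
```

{"api": "apply_moves", "payload": {"commands": [[0,0,0.8,0],[0,0,0.8,0],[0,0,0.8,0],[0,0,0.6,0],[0,0,0.5,0]]}}

```text
clock: 24.52
eef_pos: [0.5741, 0.0989, 0.1597]
tool_rot: [0.747, -0.664, -0.007, -0.016]
ft_force: [0.8, 0.3, -3.5]
grip_width: 0.0358
grasp_force: 60.3
```

{"api": "apply_moves", "payload": {"commands": [[0,0,0.4,0],[0,0,0.3,0],[0,0,0.2,0],[0,0,0.1,0],[0,0,0.05,0]]}}

```text
clock: 24.93
eef_pos: [0.576, 0.0993, 0.141]
tool_rot: [0.747, -0.664, -0.006, -0.017]
ft_force: [0.6, 0.2, -2.1]
grip_width: 0.0359
grasp_force: 60.3
```

{"api": "apply_moves", "payload": {"commands": [[0,0,0.05,0],[0,0,0.03,0],[0,0,0,0],[0,0,0,0],[0,0,0,0]]}}

```text
clock: 25.35
eef_pos: [0.5761, 0.0993, 0.1397]
tool_rot: [0.747, -0.664, -0.005, -0.017]
ft_force: [-0.7, 0.1, -2.8]
grip_width: 0.0357
grasp_force: 60.3
```

{"api": "apply_moves", "payload": {"commands": [[0,0,0.06,0],[0,0,0.05,0],[0,0,0.04,0],[0,0,0,0],[0,0,0,0]]}}

```text
clock: 25.77
eef_pos: [0.5759, 0.0994, 0.1362]
tool_rot: [0.747, -0.664, -0.006, -0.017]
ft_force: [-0.4, -0.5, -3.1]
grip_width: 0.0362
grasp_force: 60.3
```

{"api": "apply_moves", "payload": {"commands": [[0,0,0.03,0],[0,0,0.02,0],[0,0,0,0],[0,0,0,0],[0,0,0,0]]}}

```text
clock: 26.18
eef_pos: [0.576, 0.0995, 0.1354]
tool_rot: [0.747, -0.664, -0.006, -0.017]
ft_force: [0.7, -1.0, -2.6]
grip_width: 0.036
grasp_force: 60.3
```

{"api": "apply_moves", "payload": {"commands": [[0,0,0.03,0],[0,0,0.01,0],[0,0,0,0],[0,0,0,0],[0,0,0,0]]}}

```text
clock: 26.6
eef_pos: [0.5761, 0.0995, 0.1351]
tool_rot: [0.747, -0.664, -0.005, -0.017]
ft_force: [-1.8, -0.9, 2.8]
grip_width: 0.036
grasp_force: 61.1
```

{"api": "apply_moves", "payload": {"commands": [[0,0,0.02,0],[0,0,0,0],[0,0,0,0],[0,0,0,0],[0,0,0,0]]}}

```text
clock: 27.02
eef_pos: [0.5761, 0.0995, 0.1351]
tool_rot: [0.747, -0.664, -0.005, -0.017]
ft_force: [-2.2, -0.7, 5.8]
grip_width: 0.0357
grasp_force: 61.5
```

Contact on the floor. I'll release, rise and look.

{"api": "apply_moves", "payload": {"commands": [[0,0,0,0],[0,0,0,0],[0,0,0,0],[0,0,0,0],[0,0,0,0]], "claw": 0.3}}

```text
clock: 27.43
eef_pos: [0.5761, 0.0995, 0.134]
tool_rot: [0.747, -0.664, -0.006, -0.017]
ft_force: [-0.0, 0.2, 0.5]
grip_width: 0.0598
grasp_force: 0.0
```

{"api": "apply_moves", "payload": {"commands": [[0,0,-0.3,0],[0,0,-0.6,0],[0,0,-0.8,0],[0,0,-0.8,0],[0,0,-0.8,0]]}}

```text
clock: 27.85
eef_pos: [0.575, 0.0973, 0.2011]
tool_rot: [0.747, -0.664, -0.006, -0.017]
ft_force: [0.3, 0.0, 1.0]
grip_width: 0.0595
grasp_force: 0.0
```

{"api": "apply_moves", "payload": {"commands": [[0,0,-0.8,0],[0,0,-0.8,0],[0,0,-0.8,0],[0,0,-0.6,0],[0,0,0,0]]}}

```text
clock: 28.27
eef_pos: [0.5757, 0.0955, 0.2637]
tool_rot: [0.747, -0.664, -0.004, -0.019]
ft_force: [0.6, -1.4, -0.6]
grip_width: 0.0598
grasp_force: 0.0
```

```bash
python3 - <<'E'
from st import *
from h import *
c=bot.camera("side");cv2.imwrite("pics/s4.png",c["image"])
E
```

```text
t 28.2667 q [ 0.15   0.386  0.234  1.394  0.03  -1.538] p [0.5757 0.0955 0.2637] yaw -83.2 z tilt deg xy [1.15 1.93] grip 0.0598
```

View pics/s4.png

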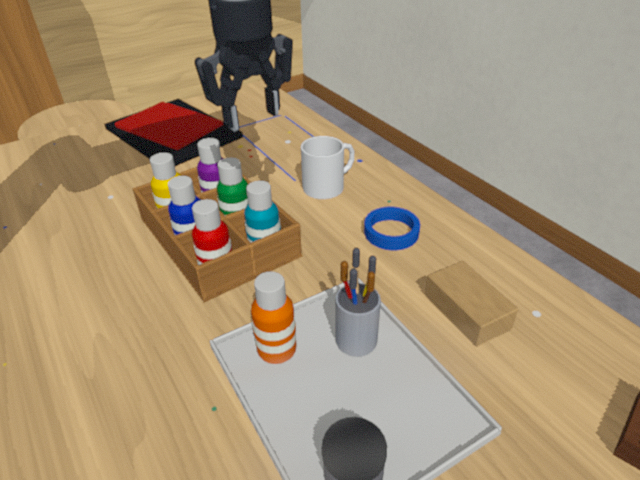

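The side view shows the teal bottle upright in its cell with its cap at (260,194) and the purple one upright with its cap at (209,150). Nothing else has moved, and the gripper is clear, so I'm handing in.

```bash
python3 -c "
from workcell import bot
print(bot.job_done())"
```

```text
the job is handed in; nothing more can be done
None
```

I set the purple and teal spares upright on the floors of the two empty cells, each on its matching stain. The orange spare and everything else stayed in place, and I handed the job in at about 28 s.

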